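Find the tired spring leaf and chock it out of use

ROBOT

A 6-joint arm with a two-finger parallel gripper is mounted at the origin on a cart in front of the work surface, level with it; the furniture and walls round the work are solid. World frame = base frame: x ahead of the robot, y to its left, z up, the work surface at z = 0. Lengths are in m, angles in degrees, forces in N, time in s.
With the tool pointing down it reaches from about 0.425 to 0.95 m from the base axis. Payload 3.5 kg.
Tool frame: the origin (TCP) lies midway between the tips of the shut fingers; the grasp point (between the pads) lies 19 mm behind it; z points along the fingers, y is the direction in which the jaws open and shut (so a half turn about z gives the same grasp; the last joint's range is limited). The gripper opens to 85 mm and grips with 20 to 120 N. Pads are 22 mm wide; open, the fingers measure 114 mm over their backs; the gripper's body (76 mm by 85 mm) begins 54 mm behind the grasp point. The pads swing forward as they close: fully open they stand 13 mm farther back than shut.
Start: joints at [-79.068, 16.404, 90.338, -0, 73.258, -8.594], TCP at [0.226, -0.636, 0.231] pointing down, gripper open.
Joint ranges: [-158.93, 158.93], [-51.34, 127.21], [12.03, 142.37], [-87.48, 267.48], [13.55, 161.25], [-162.69, 162.69]. Speed limits (degrees/s): [159.86, 159.86, 180, 180, 180, 180].

INTERFACE

Orientations are given as [roll, pitch, yaw] about the fixed x, y, z axes, in that order (R = Rz(yaw) Ry(pitch) Rx(roll)).
In Python, from bench import manip, imaging, order gives the robot as it stands. The module is installed in compiled form; this text tells all that it offers.
- The arm moves only by the shell command python3 -m creep 'ROWS' [FORCE]. ROWS is JSON, a list of rows, each a list of 7 numbers: the shift along the tool's x, y, z in m, then the turn, a rotation vector about the tool's x, y, z in degrees, then the closure, from 0 (fully open) to 1 (shut). A call has 1 to 8 rows; each row is the pose to reach, as a shift and turn from the pose commanded when the call began, along the tool's axes at that moment; what a row does not reach only later rows make up. A row lasts 1/12 s, in which the tool goes at most 41.7 mm and 7.16 degrees, less where a joint would pass 70% of its speed; a pose out of reach is approached as far as the arm can. A call with a gripper value outside its range is refused whole. The fingers move at their own pace and stop on an object; FORCE is the grip in N (left out, the last holds). Time passes only in rows, so rows that repeat a pose let the fingers close. It gives the time, the measured TCP pose, the force and the opening at its end, in the units of the state.
- manip.sense(): the state, without advancing time (a new reading comes with each control period).
- imaging.grab_frame(name): name is "scene" or "top" or "wrist"; returns the picture (420x560x3 uint8, blue, green, red); there is no depth.
- imaging.calibration(name): a dict with "camera_matrix" (3x3 intrinsics, pixels), "pose" (4x4, takes a point from camera to world coordinates); the wrist camera has in their place "T_tool_cam" (4x4, takes a point from camera to tool coordinates, whose origin is the TCP and whose axes are the flange's). Camera axes: x right, y down, z forward; pixel columns grow to the right and rows downward; lengths in m; the calibration is good to about 2 mm. A picture is of the moment at which its call begins: read the wrist's pose just before it. calibration takes no time and is no camera call.
- order.finish_job(): hands the job in, once; it reports no verdict.
The state is a dict: "time": time; "joint_pos": joint angles; "joint_vel": joint speeds; "joint_torque": joint torques, N m; "tcp_pos": TCP position; "tcp_rot": TCP orientation; "wrist_force": force on the tool from outside, world axes, zero at the start; "moment": the same for the moment, N m; "opening": finger opening in m.
Only numpy, scipy, OpenCV 4.12 (cv2) and the standard library are available. Lean on these libraries where they do the work, as an engineer would, in place of code of your own. Each camera call takes 0.05 s, during which the arm holds its last target. There are 200 camera calls.

TASK

One of the three spring leaves on the hold-down rig has gone weak: working from left to right, press each leaf down on its mid-span button with about 10 N, hold it there for a second, and see how far it gives, never loading a leaf with more than 18 N. Then gently push the chock of the leaf that gave most fully home under its tip, so that nobody uses it; leave the other two chocks out and the things around undisturbed.

Things in the scene. Friction and masses are not known exactly. Their poses are not given: they have to be found in the camera images.
- rig: hold-down rig: plywood board 212 (x) by 260 (y) on two runners, its top 58 mm high, fixed. Origin: on the bench, 6 mm nearer the front edge than the board's centre; x points away from the robot along the leaves, y to the left along the row, z up. Three stations alike to the eye at y = +85 (left), 0 (middle), -85 mm (right): a post at the back, its spring leaf reaching forward, a chock on rails before the tip.
- stand_1: one of three grey posts with spring leaf, 26x36 mm, 66 mm high; origin under its centre, on the board's top, axes as the rig's; the number tells neither its place nor its strength. Its steel leaf, 28 mm wide, 3.5 thick, runs 120 mm free from the post towards -x, its top 118 mm above the bench. More than 18 N on it spoils it.
- button_1: domed dark steel load button on stand_1's leaf at mid-span (60 mm from post and tip), 23 mm across, 9.5 mm proud of the leaf; origin at its crown, about 127 mm above the bench at rest. It sinks and tilts as the leaf bends. Under 10 N a sound leaf gives 5 to 5.5 mm here, the weak one about 10 mm, in proportion to the force.
- stand_2: one of three grey posts with spring leaf, 26x36 mm, 66 mm high; origin under its centre, on the board's top, axes as the rig's; the number tells neither its place nor its strength. Its steel leaf, 28 mm wide, 3.5 thick, runs 120 mm free from the post towards -x, its top 118 mm above the bench. More than 18 N on it spoils it.
- button_2: domed dark steel load button on stand_2's leaf at mid-span (60 mm from post and tip), 23 mm across, 9.5 mm proud of the leaf; origin at its crown, about 127 mm above the bench at rest. It sinks and tilts as the leaf bends. Under 10 N a sound leaf gives 5 to 5.5 mm here, the weak one about 10 mm, in proportion to the force.
- stand_3: one of three grey posts with spring leaf, 26x36 mm, 66 mm high; origin under its centre, on the board's top, axes as the rig's; the number tells neither its place nor its strength. Its steel leaf, 28 mm wide, 3.5 thick, runs 120 mm free from the post towards -x, its top 118 mm above the bench. More than 18 N on it spoils it.
- button_3: domed dark steel load button on stand_3's leaf at mid-span (60 mm from post and tip), 23 mm across, 9.5 mm proud of the leaf; origin at its crown, about 127 mm above the bench at rest. It sinks and tilts as the leaf bends. Under 10 N a sound leaf gives 5 to 5.5 mm here, the weak one about 10 mm, in proportion to the force.
- tip_1 (a point): middle of the top edge of the free front end of stand_1's leaf, about 117 mm above the bench at rest; under load it goes down a little over twice as far as the button
- tip_2 (a point): middle of the top edge of the free front end of stand_2's leaf, about 117 mm above the bench at rest; under load it goes down a little over twice as far as the button
- tip_3 (a point): middle of the top edge of the free front end of stand_3's leaf, about 117 mm above the bench at rest; under load it goes down a little over twice as far as the button
- chock_left: left station's chock: wooden block 45 mm long, 30 wide, top 110 mm above the bench, with a steel push plate (30 wide, 40 high) on its front. Origin: centre of the plate's face, 86 mm above the bench, at rig x = -87 mm when fully out (starts up to 6 mm in), -47 mm fully home at its stop under the leaf's tip. Slides on rails along rig +x at 4 to 5 N, stays where left; push with under 25 N.
- chock_middle: middle station's chock: wooden block 45 mm long, 30 wide, top 110 mm above the bench, with a steel push plate (30 wide, 40 high) on its front. Origin: centre of the plate's face, 86 mm above the bench, at rig x = -87 mm when fully out (starts up to 6 mm in), -47 mm fully home at its stop under the leaf's tip. Slides on rails along rig +x at 4 to 5 N, stays where left; push with under 25 N.
- chock_right: right station's chock: wooden block 45 mm long, 30 wide, top 110 mm above the bench, with a steel push plate (30 wide, 40 high) on its front. Origin: centre of the plate's face, 86 mm above the bench, at rig x = -87 mm when fully out (starts up to 6 mm in), -47 mm fully home at its stop under the leaf's tip. Slides on rails along rig +x at 4 to 5 N, stays where left; push with under 25 N.
- tin: round grey metal tin, 80 mm across, 44 high; bystander, origin under its centre
- tape: white and black tape measure, 82x40x71 mm; bystander, origin under its centre
- oil_bottle: small bottle with a pointed cap, 45 mm across, 140 high; bystander, origin under its centre

How it is judged (in metres and radians):
On the way, in this order (a step that is already met when the one before it is completed fails the run):
1. the button of the left leaf is pressed with about 10 N (8 to 13 N) for half a second (((y of stand_1 in the frame of rig above 0.04 m and contact force between the fingers and button_1 between 8 and 13 N) or (y of stand_2 in the frame of rig above 0.04 m and contact force between the fingers and button_2 between 8 and 13 N) or (y of stand_3 in the frame of rig above 0.04 m and contact force between the fingers and button_3 between 8 and 13 N))), for 0.5 s.
2. the button of the middle leaf is pressed with about 10 N (8 to 13 N) for half a second (((y of stand_1 in the frame of rig between -0.04 and 0.04 m and contact force between the fingers and button_1 between 8 and 13 N) or (y of stand_2 in the frame of rig between -0.04 and 0.04 m and contact force between the fingers and button_2 between 8 and 13 N) or (y of stand_3 in the frame of rig between -0.04 and 0.04 m and contact force between the fingers and button_3 between 8 and 13 N))), for 0.5 s.
3. the button of the right leaf is pressed with about 10 N (8 to 13 N) for half a second (((y of stand_1 in the frame of rig below -0.04 m and contact force between the fingers and button_1 between 8 and 13 N) or (y of stand_2 in the frame of rig below -0.04 m and contact force between the fingers and button_2 between 8 and 13 N) or (y of stand_3 in the frame of rig below -0.04 m and contact force between the fingers and button_3 between 8 and 13 N))), for 0.5 s.
4. the chock of the weak leaf is pushed home ((not (y of stand_2 in the frame of rig above 0.04 m) or x of chock_left in the frame of rig above -0.051 m) and (not (y of stand_2 in the frame of rig between -0.04 and 0.04 m) or x of chock_middle in the frame of rig above -0.051 m) and (not (y of stand_2 in the frame of rig below -0.04 m) or x of chock_right in the frame of rig above -0.051 m) and (y of stand_2 in the frame of rig above 0.04 m or x of chock_left in the frame of rig below -0.072 m) and (y of stand_2 in the frame of rig between -0.04 and 0.04 m or x of chock_middle in the frame of rig below -0.072 m) and (y of stand_2 in the frame of rig below -0.04 m or x of chock_right in the frame of rig below -0.072 m)), for 0.2 s.
At the end, for the whole second after the job is handed in: The chock of the weak leaf is fully home (travel over 36 of 40 mm) and the chocks of the two sound leaves are still out (travel under 15 mm) (all of step 4); the robot touches nothing.
It fails at once if a leaf or its stand takes more than 18 N (contact force between any of stand_1, stand_2, stand_3 and anything else above 18 N).
It fails at once if the chock of a sound leaf is pushed in more than 15 mm ((not (y of stand_2 in the frame of rig above 0.04 m) and x of chock_left in the frame of rig above -0.072 m) or (not (y of stand_2 in the frame of rig between -0.04 and 0.04 m) and x of chock_middle in the frame of rig above -0.072 m) or (not (y of stand_2 in the frame of rig below -0.04 m) and x of chock_right in the frame of rig above -0.072 m)).
It fails at once if a chock is pushed with more than 25 N (contact force between any of chock_left, chock_middle, chock_right and anything else above 25 N).
It fails at once if the tin, the tape measure or the oil bottle is moved more than 30 mm (distance of any of tin, tape, oil_bottle from where it was at the start of the episode above 0.03 m).
It also fails if it takes over 64 s, if anything falls off the work surface, if the arm or the gripper's body presses on something with over 40 N, if the wrist force passes 120 N, or if a joint passes its speed limit or range.

## Working session

There is one attempt and no reset: what is moved stays moved. The work goes in short steps, Python scripts to look and compute and a shell command to move; the robot and the scene stay as the last step left them, time stands still between calls to the robot, and variables do not carry over. Pictures are saved under pics/ and viewed, about 8 in all and at most 12, crops included, and the job is handed in when it is done.

```bash
mkdir -p pics; python3 - <<'E'
from bench import manip, imaging
import cv2,numpy as np
for n in ("scene","top"):
    cv2.imwrite(f"pics/{n}0.png",imaging.grab_frame(n))
for n in ("scene","top"):
    c=imaging.calibration(n);print(n,np.round(c["camera_matrix"],1).tolist(),np.round(c["pose"],4).tolist())
print(imaging.calibration("wrist")); s=manip.sense();print(s)
E
```

```text
scene [[406.4, 0.0, 284.0], [0.0, 406.4, 212.1], [0.0, 0.0, 1.0]] [[-0.8065, -0.3542, 0.4735, 0.0423], [-0.5913, 0.4847, -0.6445, 0.6765], [-0.0012, -0.7997, -0.6003, 0.6836], [0.0, 0.0, 0.0, 1.0]]
top [[452.2, 0.0, 277.1], [0.0, 452.2, 210.5], [0.0, 0.0, 1.0]] [[-0.0044, -0.9936, 0.1125, 0.3722], [-0.9999, 0.0056, 0.0109, 0.0188], [-0.0114, -0.1125, -0.9936, 1.4403], [0.0, 0.0, 0.0, 1.0]]
{'camera_matrix': array([[372.83630155,   0.        , 279.73630873],
       [  0.        , 372.83630155, 211.88897847],
       [  0.        ,   0.        ,   1.        ]]), 'T_tool_cam': array([[-1.91238621e-04, -9.64298972e-01, -2.64815890e-01,
         6.69052778e-02],
       [ 9.99999856e-01, -5.16510487e-05, -5.34074979e-04,
        -2.55340680e-04],
       [ 5.01329935e-04, -2.64815954e-01,  9.64298843e-01,
        -1.43056892e-01],
       [ 0.00000000e+00,  0.00000000e+00,  0.00000000e+00,
         1.00000000e+00]])}
{'time': 0.1, 'joint_pos': array([-7.90682914e+01,  1.64523931e+01,  9.04144568e+01, -8.18742539e-04,
        7.32579175e+01, -8.59275437e+00]), 'joint_vel': array([-0.05254653, -0.19143588, -0.15493862,  0.05923615, -0.10320927,
       -0.0765824 ]), 'joint_torque': array([ 6.45162945e-04, -4.07295942e+01, -2.93699777e+01, -1.23421628e-04,
        3.44019172e-03,  1.16293040e-05]), 'tcp_pos': array([ 0.22552028, -0.63558382,  0.23003826]), 'tcp_rot': array([-1.79876516e+02, -1.78668008e-02,  1.95246805e+01]), 'wrist_force': array([ 0.35833368, -0.09525533, -0.71221359]), 'moment': array([ 0.02409545,  0.03776912, -0.01074171]), 'opening': 0.08516434130316292}
```

View pics/scene0.png

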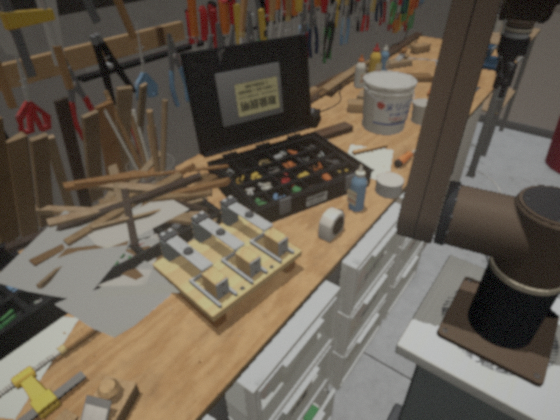

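View pics/top0.png

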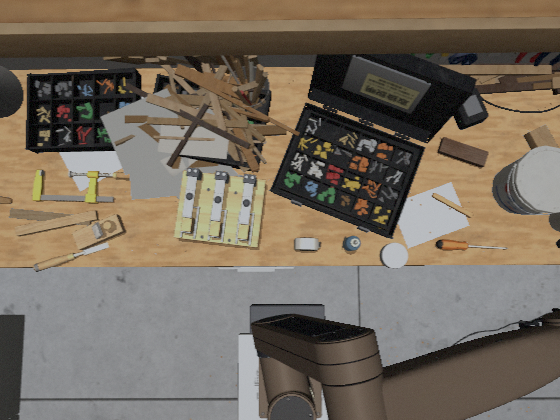

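The top view shows the rig around (220,207) px, with leaves running up and down and dark buttons near row 197. The tape (307,244), bottle (352,243) and tin (394,255) stand to its right. I'll look at the rig up close.

```bash
python3 - <<'E'
import cv2
i=cv2.imread("pics/top0.png")[155:255,165:275]
cv2.imwrite("pics/top0c.png",cv2.resize(i,None,fx=6,fy=6,interpolation=cv2.INTER_CUBIC))
E
```

```text
(no output)
```

View pics/top0c.png

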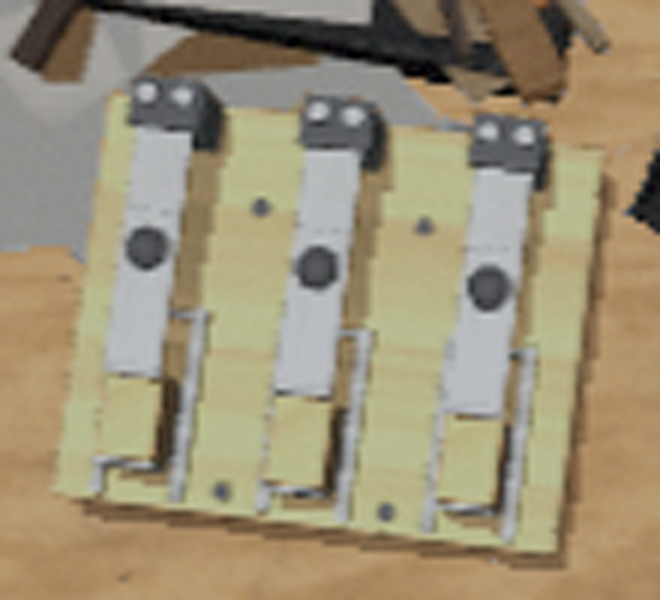

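The crop shows the buttons at (146,247), (317,267) and (487,288) in crop pixels, and the plates' front edges near (131,466), (298,494) and (468,513). The rig is yawed a few degrees.

```bash
cat > h.py <<'E'
from bench import manip, imaging
import cv2,numpy as np
from scipy.spatial.transform import Rotation as R
def ray(K,T,u,v,z):
    d=T[:3,:3]@np.linalg.solve(K,[u,v,1]);o=T[:3,3];return o+d*(z-o[2])/d[2]
def top(u,v,z):
    c=imaging.calibration("top");return ray(c["camera_matrix"],c["pose"],u,v,z)
def wristT(s):
    T=np.eye(4);T[:3,:3]=R.from_euler("xyz",s["tcp_rot"],degrees=True).as_matrix();T[:3,3]=s["tcp_pos"]
    return T
def go(s,p,rpy):  # shift in tool axes & rotvec deg to reach p, rpy
    M=wristT(s)[:3,:3];q=R.from_euler("xyz",rpy,degrees=True).as_matrix()
    return np.round(M.T@(np.array(p)-s["tcp_pos"]),4),np.round(R.from_matrix(M.T@q).as_rotvec(degrees=True),2)
E
python3 - <<'E'
from h import *
f=lambda x,y:((x+.5)/6-.5+165,(y+.5)/6-.5+155)
B=[top(*f(*p),.126) for p in [(146,247),(317,267),(487,288)]]
for b in B: print(b.round(4))
d=B[0]-B[2]; yaw=np.degrees(np.arctan2(-d[0],d[1]));print("yaw",yaw,"dist",np.linalg.norm(d))
for p in [(131,466),(298,494),(468,513)]: print("plate",top(*f(*p),.106).round(4))
for p in [(307,244),(352,243),(394,255)]: print("by",top(*p,.05).round(3))
s=manip.sense()
y=np.radians(yaw);print(s["tcp_rot"])
for k in (0,90,-90,180): print(k,go(s,B[0]+[0,0,.08],[180,0,yaw+k]))
E
```

```text
[0.5662 0.2926 0.126 ]
[0.5558 0.2085 0.126 ]
[0.5449 0.1252 0.126 ]
yaw -7.234866968842474 dist 0.16878435828228783
plate [0.46   0.3023 0.106 ]
plate [0.4458 0.2196 0.106 ]
plate [0.436  0.1357 0.106 ]
by [ 0.426 -0.057  0.05 ]
by [ 0.428 -0.195  0.05 ]
by [ 0.391 -0.322  0.05 ]
[-1.79876516e+02 -1.78668008e-02  1.95246805e+01]
0 (array([ 0.6313, -0.7609,  0.0259]), array([-1.300e-01,  1.000e-02,  2.676e+01]))
90 (array([ 0.6313, -0.7609,  0.0259]), array([ -0.1 ,  -0.08, -63.24]))
-90 (array([ 0.6313, -0.7609,  0.0259]), array([-1.0000e-01,  1.1000e-01,  1.1676e+02]))
180 (array([ 0.6313, -0.7609,  0.0259]), array([-2.0000e-02, -1.7000e-01, -1.5324e+02]))
```

```bash
python3 -m creep '[[0.29,-0.146,-0.03,0,0,26.8,1],[0.29,-0.146,-0.03,0,0,26.8,1],[0.29,-0.146,-0.03,0,0,26.8,1],[0.29,-0.146,-0.03,0,0,26.8,1],[0.29,-0.146,-0.03,0,0,26.8,1],[0.29,-0.146,-0.03,0,0,26.8,1],[0.29,-0.146,-0.03,0,0,26.8,1],[0.29,-0.146,-0.03,0,0,26.8,1]]' 60
python3 - <<'E'
from h import *
s=manip.sense()
print(go(s,[.5662,.2926,.2],[180,0,-7.23]))
E
```

```text
time: 0.77
tcp_pos: [0.4516, -0.3991, 0.2612]
tcp_rot: [-180.0, 0.0, -7.2]
wrist_force: [0.4, 0.4, -1.1]
opening: -0.0004
(array([ 0.0268, -0.7006,  0.0618]), array([-0.05,  0.01,  0.01]))
```

```bash
python3 -m creep '[[0.03,-0.7,0.02,0,0,0,1],[0.03,-0.7,0.02,0,0,0,1],[0.03,-0.7,0.02,0,0,0,1],[0.03,-0.7,0.02,0,0,0,1],[0.03,-0.7,0.02,0,0,0,1],[0.03,-0.7,0.02,0,0,0,1],[0.03,-0.7,0.02,0,0,0,1],[0.03,-0.7,0.02,0,0,0,1]]'
python3 - <<'E'
from h import *
s=manip.sense()
print(go(s,[.5662,.2926,.2],[180,0,-7.23]))
E
```

```text
time: 1.43
tcp_pos: [0.506, -0.0711, 0.2514]
tcp_rot: [-180.0, 0.0, -7.3]
wrist_force: [0.7, -0.4, -0.2]
opening: 0.0001
(array([ 0.0135, -0.3684,  0.0515]), array([-0.01,  0.02, -0.06]))
```

```bash
python3 -m creep '[[0.013,-0.368,0.02,0,0,0,1],[0.013,-0.368,0.02,0,0,0,1],[0.013,-0.368,0.02,0,0,0,1],[0.013,-0.368,0.02,0,0,0,1],[0.013,-0.368,0.02,0,0,0,1],[0.013,-0.368,0.02,0,0,0,1],[0.013,-0.368,0.02,0,0,0,1],[0.013,-0.368,0.02,0,0,0,1]]'
python3 - <<'E'
from h import *
s=manip.sense()
cv2.imwrite("pics/w1.png",imaging.grab_frame("wrist"))
print(s["tcp_pos"],s["tcp_rot"],go(s,[.5662,.2926,.2],[180,0,-7.23]))
c=imaging.calibration("wrist");T=wristT(s)@c["T_tool_cam"]
for p in [(.5662,.2926,.127),(.5558,.2085,.127)]:
    q=np.linalg.inv(T)@[*p,1];u=c["camera_matrix"]@q[:3];print(u[:2]/u[2])
E
```

```text
time: 2.1
tcp_pos: [0.5598, 0.2574, 0.2331]
tcp_rot: [180.0, 0.0, -7.3]
wrist_force: [1.2, -1.0, -1.4]
opening: -0.0
[0.55979531 0.25737486 0.23305355] [ 1.79975779e+02  4.27461970e-02 -7.25748155e+00] (array([ 0.0019, -0.0358,  0.033 ]), array([ 0.02,  0.04, -0.03]))
[228.34230184 206.78856378]
[351.11864493 206.34800603]
```

View pics/w1.png

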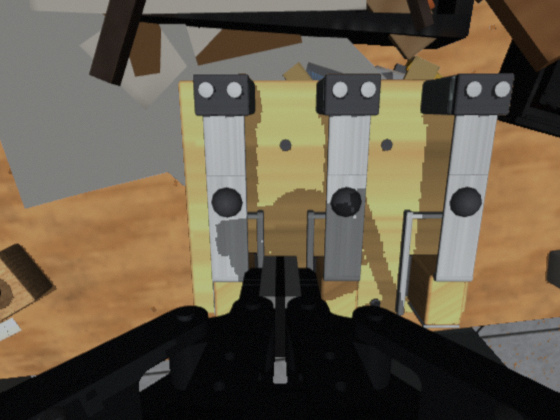

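The wrist view shows the three buttons at (227,202), (346,202) and (466,202), in a level row, so the yaw is right.

```bash
python3 - <<'E'
from h import *
s=manip.sense();c=imaging.calibration("wrist");T=wristT(s)@c["T_tool_cam"]
g=cv2.cvtColor(cv2.imread("pics/w1.png"),cv2.COLOR_BGR2GRAY)
P=[]
for u in (227,346,466):
    w=g[182:222,u-19:u+20];m=(w<55).astype(np.uint8)
    n,l,st,ce=cv2.connectedComponentsWithStats(m);k=l[20,19];uv=ce[k]+[u-19,182]
    P.append(ray(c["camera_matrix"],T,*uv,.121));print(uv.round(1),st[k],P[-1].round(4))
d=P[0]-P[2];yaw=np.degrees(np.arctan2(-d[0],d[1]));print(yaw,np.linalg.norm(d))
for p in P: print(go(s,[*p[:2],.14],[180,0,-7.23])[0])
E
```

```text
[226.9 201.6] [   0    0   39   40 1093] [0.5685 0.301  0.121 ]
[345.7 202.1] [  4   6  30  29 628] [0.558  0.2183 0.121 ]
[467.3 201.7] [   0    0   39   40 1070] [0.548  0.1339 0.121 ]
-6.979845236671131 0.1684353567132127
[ 0.0043 -0.0376  0.0925]
[0.004  0.0458 0.092 ]
[0.0045 0.1309 0.0916]
```

The arm was still moving when that picture was taken, so I'll measure again now it is still.

```bash
python3 - <<'E'
from h import *
imaging.grab_frame("wrist")
s=manip.sense();f=imaging.grab_frame("wrist");cv2.imwrite("pics/w2.png",f);c=imaging.calibration("wrist");T=wristT(s)@c["T_tool_cam"]
print(s["tcp_pos"],manip.sense()["tcp_pos"],s["wrist_force"])
g=cv2.GaussianBlur(cv2.cvtColor(f,cv2.COLOR_BGR2GRAY),(3,3),0)
P=[]
for p in [(.566,.294,.121),(.556,.211,.121),(.546,.127,.121)]:
    q=np.linalg.inv(T)@[*p,1];u=c["camera_matrix"]@q[:3];u=(u[:2]/u[2]).round().astype(int)
    w=g[u[1]-25:u[1]+25,u[0]-25:u[0]+25]
    for th in (30,40,50):
        m=(w<th).astype(np.uint8);n,l,st,ce=cv2.connectedComponentsWithStats(m);k=l[25,25];uv=ce[k]+u-25
        x=ray(c["camera_matrix"],T,*uv,.121);print(th,uv.round(1),st[k],x.round(4),go(s,[*x[:2],.14],[180,0,-7.23])[0])
E
```

```text
[0.55936813 0.26034032 0.23219456] [0.55941548 0.25784483 0.23237312] [-0.1876174  -0.04700542 -1.14520374]
30 [231.5 203.5] [   0    0   50   50 2500] [0.5663 0.2941 0.121 ] [ 0.003  -0.0342  0.0922]
40 [231.3 203.7] [   0    0   50   50 2436] [0.5661 0.2942 0.121 ] [ 0.0028 -0.0344  0.0922]
50 [231.4 204.1] [   0    0   50   50 2202] [0.5659 0.2942 0.121 ] [ 0.0025 -0.0343  0.0922]
30 [350.6 203.4] [   0    0   50   50 2343] [0.5562 0.211  0.121 ] [0.0031 0.0494 0.0921]
40 [350.3 203.7] [   0    0   50   50 2036] [0.5561 0.2112 0.121 ] [0.0029 0.0492 0.0921]
50 [350.5 204.1] [   0    0   50   50 1893] [0.5558 0.2111 0.121 ] [0.0026 0.0494 0.0921]
30 [470.5 203.5] [   0    0   50   50 2495] [0.5461 0.1274 0.121 ] [0.003  0.1336 0.0921]
40 [471.  203.7] [   0    0   50   50 2364] [0.5459 0.1271 0.121 ] [0.0029 0.134  0.0921]
50 [471.3 203.9] [   0    0   50   50 2170] [0.5457 0.1269 0.121 ] [0.0027 0.1342 0.0921]
```

```bash
python3 - <<'E'
from h import *
g0=cv2.imread("pics/w2.png",0)
imaging.grab_frame("wrist")
s=manip.sense();f=imaging.grab_frame("wrist");s2=manip.sense();c=imaging.calibration("wrist");T=wristT(s)@c["T_tool_cam"]
print(s["tcp_pos"],s2["tcp_pos"])
for g in (cv2.imread("pics/w1.png",0),g0,cv2.cvtColor(f,cv2.COLOR_BGR2GRAY)):
    h=cv2.HoughCircles(g[170:235],cv2.HOUGH_GRADIENT,1.5,80,param1=120,param2=15,minRadius=12,maxRadius=19)[0]
    print((h[:5]+[0,170,0]).tolist())
for uv in h[np.argsort(h[:,0])]:
    x=ray(c["camera_matrix"],T,uv[0],uv[1]+170,.121);print(uv,x.round(4),go(s2,[*x[:2],.14],[180,0,-7.23]))
E
```

```text
[0.55958498 0.2562228  0.23263185] [0.55978528 0.25516865 0.23295336]
[[464.25, 200.75, 16.5], [225.75, 202.25, 15.899999618530273], [344.25, 202.25, 14.699999809265137]]
[[350.25, 202.25, 15.899999618530273], [471.75, 202.25, 16.200000762939453], [230.25, 203.75, 18.149999618530273]]
[[464.25, 200.75, 14.550000190734863], [342.75, 202.25, 14.699999809265137], [224.25, 200.75, 14.699999809265137]]
[224.25  30.75  14.7 ] [0.5691 0.2945 0.121 ] (array([ 0.0044, -0.0403,  0.0929]), array([ 0.06,  0.07, -0.  ]))
[342.75  32.25  14.7 ] [0.5577 0.212  0.121 ] (array([0.0035, 0.043 , 0.093 ]), array([ 0.06,  0.07, -0.  ]))
[464.25  30.75  14.55] [0.5482 0.1271 0.121 ] (array([0.0047, 0.1284, 0.0931]), array([ 0.06,  0.07, -0.  ]))
```

```bash
python3 -m creep '[[0.004,-0.038,0.02,0,0,0,1],[0.004,-0.038,0.05,0,0,0,1],[0.004,-0.038,0.08,0,0,0,1],[0.004,-0.038,0.092,0,0,0,1],[0.004,-0.038,0.092,0,0,0,1],[0.004,-0.038,0.092,0,0,0,1],[0.004,-0.038,0.092,0,0,0,1],[0.004,-0.038,0.092,0,0,0,1]]'
python3 - <<'E'
from h import *
s=manip.sense();print(s["tcp_pos"],s["wrist_force"],go(s,[.568,.2943,.14],[180,0,-7.2]))
E
```

```text
time: 3.02
tcp_pos: [0.5707, 0.2924, 0.1447]
tcp_rot: [-179.9, -0.2, -7.3]
wrist_force: [0.4, 0.8, 0.5]
opening: -0.0
[0.57068843 0.29235769 0.14472519] [0.36336125 0.76390849 0.45663218] (array([-0.0029, -0.0016,  0.0047]), array([-0.12, -0.25, -0.12]))
```

```bash
python3 -m creep '[[-0.002,-0.001,0.004,0,0,0,1],[-0.002,-0.001,0.008,0,0,0,1],[-0.002,-0.001,0.01,0,0,0,1],[-0.002,-0.001,0.01,0,0,0,1],[-0.002,-0.001,0.01,0,0,0,1],[-0.002,-0.001,0.01,0,0,0,1],[-0.002,-0.001,0.01,0,0,0,1],[-0.002,-0.001,0.01,0,0,0,1]]'
```

```text
time: 3.68
tcp_pos: [0.5672, 0.2937, 0.1318]
tcp_rot: [-180.0, -0.0, -7.3]
wrist_force: [0.4, -0.0, -0.4]
opening: 0.0001
```

```bash
python3 -m creep '[[0,0,0.001,0,0,0,1],[0,0,0.002,0,0,0,1],[0,0,0.003,0,0,0,1],[0,0,0.004,0,0,0,1],[0,0,0.004,0,0,0,1],[0,0,0.004,0,0,0,1]]'
```

```text
time: 4.18
tcp_pos: [0.5671, 0.2937, 0.1276]
tcp_rot: [180.0, 0.0, -7.3]
wrist_force: [0.7, 0.4, -0.3]
opening: -0.0001
```

```bash
python3 -m creep '[[0,0,0.001,0,0,0,1],[0,0,0.002,0,0,0,1],[0,0,0.003,0,0,0,1],[0,0,0.003,0,0,0,1],[0,0,0.003,0,0,0,1],[0,0,0.003,0,0,0,1]]'
```

```text
time: 4.68
tcp_pos: [0.5672, 0.2938, 0.1252]
tcp_rot: [-180.0, -0.0, -7.3]
wrist_force: [-1.2, -0.2, 2.7]
opening: 0.0
```

```bash
python3 -m creep '[[0,0,0.001,0,0,0,1],[0,0,0.002,0,0,0,1],[0,0,0.002,0,0,0,1],[0,0,0.002,0,0,0,1],[0,0,0.002,0,0,0,1]]'
```

```text
time: 5.1
tcp_pos: [0.567, 0.2939, 0.1236]
tcp_rot: [-180.0, 0.0, -7.3]
wrist_force: [-4.0, -0.5, 5.7]
opening: -0.0002
```

```bash
python3 -m creep '[[-0.0005,0,0.001,0,0,0,1],[-0.001,0,0.0015,0,0,0,1],[-0.001,0,0.0015,0,0,0,1],[-0.001,0,0.0015,0,0,0,1],[-0.001,0,0.0015,0,0,0,1]]'
```

```text
time: 5.52
tcp_pos: [0.5669, 0.294, 0.1228]
tcp_rot: [-180.0, -0.1, -7.3]
wrist_force: [-2.8, -0.6, 7.4]
opening: -0.0001
```

```bash
python3 -m creep '[[-0.0003,0,0.001,0,0,0,1],[-0.0005,0,0.0015,0,0,0,1],[-0.0005,0,0.0015,0,0,0,1],[-0.0005,0,0.0015,0,0,0,1],[-0.0005,0,0.0015,0,0,0,1]]'
```

```text
time: 5.93
tcp_pos: [0.5667, 0.294, 0.122]
tcp_rot: [-180.0, -0.2, -7.3]
wrist_force: [-2.7, -0.2, 8.5]
opening: 0.0002
```

```bash
python3 -m creep '[[-0.0003,0,0.001,0,0,0,1],[-0.0003,0,0.0015,0,0,0,1],[-0.0003,0,0.0015,0,0,0,1],[-0.0003,0,0.0015,0,0,0,1],[-0.0003,0,0.0015,0,0,0,1],[-0.0003,0,0.0015,0,0,0,1]]'
```

```text
time: 6.43
tcp_pos: [0.5667, 0.2941, 0.121]
tcp_rot: [-180.0, -0.2, -7.3]
wrist_force: [-3.0, -1.7, 9.8]
opening: -0.0001
```

```bash
python3 -m creep '[[0,0,0,0,0,0,1],[0,0,0,0,0,0,1],[0,0,0,0,0,0,1],[0,0,0,0,0,0,1],[0,0,0,0,0,0,1],[0,0,0,0,0,0,1],[0,0,0,0,0,0,1]]'
```

```text
time: 7.02
tcp_pos: [0.5667, 0.2941, 0.1211]
tcp_rot: [-180.0, -0.2, -7.3]
wrist_force: [-2.9, -0.6, 10.8]
opening: -0.0
```

```bash
python3 -m creep '[[0,0,0,0,0,0,1],[0,0,0,0,0,0,1],[0,0,0,0,0,0,1],[0,0,0,0,0,0,1]]'; python3 -m creep '[[0.002,0,-0.005,0,0,0,1],[0.002,0,-0.015,0,0,0,1],[0.002,0.03,-0.017,0,0,0,1],[0.002,0.06,-0.017,0,0,0,1],[0.002,0.084,-0.015,0,0,0,1],[0.002,0.084,-0.01,0,0,0,1],[0.002,0.084,-0.01,0,0,0,1],[0.002,0.084,-0.01,0,0,0,1]]'
```

```text
time: 7.35
tcp_pos: [0.5667, 0.2941, 0.1211]
tcp_rot: [-180.0, -0.2, -7.3]
wrist_force: [-3.6, -2.1, 10.3]
opening: -0.0
time: 8.02
tcp_pos: [0.5565, 0.2105, 0.1276]
tcp_rot: [-180.0, 0.0, -7.3]
wrist_force: [-0.4, -0.0, 0.9]
opening: 0.0002
```

```bash
python3 -m creep '[[0,0,0,0,0,0,1],[0,0,0,0,0,0,1],[0,0,0,0,0,0,1],[0,0,0,0,0,0,1]]'
```

```text
time: 8.35
tcp_pos: [0.5568, 0.211, 0.1283]
tcp_rot: [-180.0, -0.0, -7.2]
wrist_force: [0.4, -0.6, 0.1]
opening: 0.0002
```

Above the middle button at (0.557, 0.211, 0.128). Now pressing it.

```bash
python3 -m creep '[[0,0,0.001,0,0,0,1],[0,0,0.002,0,0,0,1],[0,0,0.003,0,0,0,1],[-0.0005,0,0.004,0,0,0,1],[-0.0005,0,0.004,0,0,0,1],[-0.0005,0,0.004,0,0,0,1],[-0.0005,0,0.004,0,0,0,1]]'
```

```text
time: 8.93
tcp_pos: [0.5565, 0.2105, 0.1246]
tcp_rot: [-180.0, -0.0, -7.3]
wrist_force: [-0.0, -0.0, 1.7]
opening: 0.0002
```

```bash
python3 -m creep '[[-0.0003,0,0.001,0,0,0,1],[-0.0006,0,0.002,0,0,0,1],[-0.0006,0,0.002,0,0,0,1],[-0.0006,0,0.002,0,0,0,1],[-0.0006,0,0.002,0,0,0,1]]'
```

```text
time: 9.35
tcp_pos: [0.5561, 0.2106, 0.1227]
tcp_rot: [-180.0, -0.1, -7.3]
wrist_force: [0.3, 1.1, 2.9]
opening: 0.0003
```

```bash
python3 -m creep '[[-0.0003,0,0.001,0,0,0,1],[-0.0006,0,0.002,0,0,0,1],[-0.0006,0,0.0025,0,0,0,1],[-0.0006,0,0.0025,0,0,0,1],[-0.0006,0,0.0025,0,0,0,1]]'
```

```text
time: 9.77
tcp_pos: [0.5558, 0.2106, 0.1205]
tcp_rot: [-180.0, -0.1, -7.3]
wrist_force: [1.8, 0.8, 5.1]
opening: 0.0002
```

```bash
python3 -m creep '[[-0.0003,0,0.001,0,0,0,1],[-0.0006,0,0.002,0,0,0,1],[-0.0006,0,0.002,0,0,0,1],[-0.0006,0,0.002,0,0,0,1],[-0.0006,0,0.002,0,0,0,1]]'
```

```text
time: 10.18
tcp_pos: [0.5557, 0.2107, 0.1191]
tcp_rot: [-180.0, -0.2, -7.3]
wrist_force: [2.7, -0.2, 7.1]
opening: 0.0001
```

```bash
python3 -m creep '[[0,0,0.001,0,0,0,1],[0,0,0.002,0,0,0,1],[0,0,0.0025,0,0,0,1],[0,0,0.0025,0,0,0,1],[0,0,0.0025,0,0,0,1]]'
```

```text
time: 10.6
tcp_pos: [0.5556, 0.2107, 0.1171]
tcp_rot: [-180.0, -0.2, -7.3]
wrist_force: [0.1, 0.1, 7.6]
opening: 0.0001
```

```bash
python3 -m creep '[[0,0,0.001,0,0,0,1],[0,0,0.002,0,0,0,1],[0,0,0.003,0,0,0,1],[0,0,0.003,0,0,0,1],[0,0,0.003,0,0,0,1],[0,0,0.003,0,0,0,1]]'
```

```text
time: 11.1
tcp_pos: [0.5556, 0.2108, 0.1147]
tcp_rot: [-180.0, -0.1, -7.3]
wrist_force: [-1.1, 0.4, 10.9]
opening: -0.0002
```

```bash
python3 -m creep '[[0,0,0,0,0,0,1],[0,0,0,0,0,0,1],[0,0,0,0,0,0,1],[0,0,0,0,0,0,1],[0,0,0,0,0,0,1]]'
```

```text
time: 11.52
tcp_pos: [0.5556, 0.2108, 0.1147]
tcp_rot: [-180.0, -0.2, -7.3]
wrist_force: [-1.4, -0.2, 11.0]
opening: 0.0002
```

```bash
python3 -m creep '[[0,0,0,0,0,0,1],[0,0,0,0,0,0,1],[0,0,0,0,0,0,1],[0,0,0,0,0,0,1],[0,0,0,0,0,0,1]]'; python3 -m creep '[[0.001,0,-0.01,0,0,0,1],[0.002,0,-0.023,0,0,0,1],[0.002,0.03,-0.026,0,0,0,1],[0.002,0.06,-0.026,0,0,0,1],[0.002,0.084,-0.022,0,0,0,1],[0.002,0.084,-0.018,0,0,0,1],[0.002,0.084,-0.016,0,0,0,1],[0.002,0.084,-0.016,0,0,0,1]]'
```

```text
time: 11.93
tcp_pos: [0.5556, 0.2108, 0.1147]
tcp_rot: [-180.0, -0.1, -7.3]
wrist_force: [-1.1, -0.5, 11.6]
opening: -0.0001
time: 12.6
tcp_pos: [0.5446, 0.1272, 0.1269]
tcp_rot: [180.0, 0.2, -7.3]
wrist_force: [-0.3, 0.4, 0.1]
opening: 0.0004
```

```bash
python3 -m creep '[[0,0,0,0,0,0,1],[0,0,0,0,0,0,1],[0,0,0,0,0,0,1],[0,0,0,0,0,0,1]]'
```

```text
time: 12.93
tcp_pos: [0.5458, 0.1277, 0.1284]
tcp_rot: [-180.0, -0.0, -7.2]
wrist_force: [0.0, -0.4, 0.2]
opening: 0.0001
```

```bash
python3 -m creep '[[0,0,0.001,0,0,0,1],[0,0,0.002,0,0,0,1],[0,0,0.003,0,0,0,1],[-0.0005,0,0.004,0,0,0,1],[-0.0005,0,0.004,0,0,0,1],[-0.0005,0,0.004,0,0,0,1],[-0.0005,0,0.004,0,0,0,1]]'
```

```text
time: 13.52
tcp_pos: [0.5456, 0.1273, 0.1248]
tcp_rot: [-180.0, -0.0, -7.3]
wrist_force: [-0.8, 1.2, 1.9]
opening: -0.0
```

```bash
python3 -m creep '[[-0.0003,0,0.001,0,0,0,1],[-0.0006,0,0.002,0,0,0,1],[-0.0006,0,0.002,0,0,0,1],[-0.0006,0,0.002,0,0,0,1],[-0.0006,0,0.002,0,0,0,1]]'
```

```text
time: 13.93
tcp_pos: [0.5454, 0.1273, 0.1232]
tcp_rot: [-180.0, -0.1, -7.3]
wrist_force: [-0.7, 1.0, 5.9]
opening: 0.0002
```

```bash
python3 -m creep '[[0,0,0.001,0,0,0,1],[-0.0002,0,0.0015,0,0,0,1],[-0.0004,0,0.002,0,0,0,1],[-0.0004,0,0.0024,0,0,0,1],[-0.0004,0,0.0024,0,0,0,1]]'
```

```text
time: 14.35
tcp_pos: [0.5452, 0.1273, 0.1215]
tcp_rot: [-180.0, -0.1, -7.3]
wrist_force: [-2.6, 1.6, 8.1]
opening: -0.0
```

```bash
python3 -m creep '[[0,0,0.0005,0,0,0,1],[0,0,0.0005,0,0,0,1],[0,0,0.0005,0,0,0,1],[0,0,0.0005,0,0,0,1]]'
```

```text
time: 14.68
tcp_pos: [0.5452, 0.1273, 0.1212]
tcp_rot: [-180.0, -0.1, -7.3]
wrist_force: [-1.8, 1.0, 9.8]
opening: -0.0001
```

```bash
python3 -m creep '[[0,0,0,0,0,0,1],[0,0,0,0,0,0,1],[0,0,0,0,0,0,1],[0,0,0,0,0,0,1],[0,0,0,0,0,0,1],[0,0,0,0,0,0,1],[0,0,0,0,0,0,1],[0,0,0,0,0,0,1]]'; python3 -m creep '[[0,0,-0.02,0,0,0,1],[0,0,-0.035,0,0,0,1],[-0.035,-0.02,-0.035,0,0,0,1],[-0.07,-0.04,-0.035,0,0,0,1],[-0.105,-0.06,-0.035,0,0,0,1],[-0.145,-0.08,-0.035,0,0,0,1],[-0.145,-0.084,-0.035,0,0,0,1],[-0.145,-0.084,-0.035,0,0,0,1]]'
python3 - <<'E'
from h import *
cv2.imwrite("pics/s1.png",cv2.resize(imaging.grab_frame("top")[155:255,165:275],None,fx=6,fy=6,interpolation=cv2.INTER_CUBIC))
s=manip.sense();f=imaging.grab_frame("wrist");cv2.imwrite("pics/w3.png",f)
print(s["time"],s["tcp_pos"],manip.sense()["tcp_pos"])
E
```

```text
time: 15.35
tcp_pos: [0.5452, 0.1273, 0.1212]
tcp_rot: [-180.0, -0.1, -7.3]
wrist_force: [-2.2, 0.8, 9.4]
opening: -0.0003
time: 16.02
tcp_pos: [0.409, 0.2298, 0.1533]
tcp_rot: [179.9, 0.1, -7.1]
wrist_force: [-0.3, -0.3, 0.6]
opening: 0.0
16.0667 [0.41050871 0.22913156 0.15383226] [0.41146503 0.2286878  0.15415023]
```

View pics/w3.png

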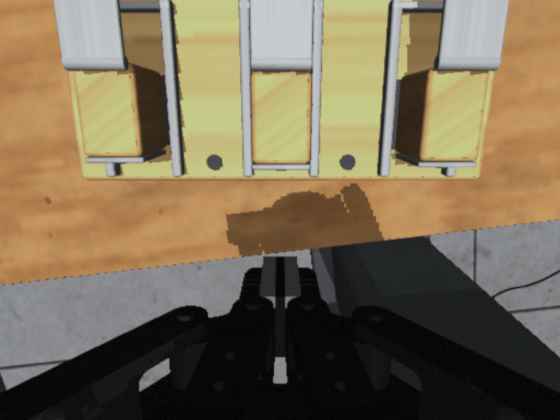

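The picture shows the fingers (column 280) in line with the middle chock, whose plate's top edge is near (282,163).

```bash
python3 - <<'E'
from h import *
s=manip.sense();c=imaging.calibration("wrist");T=wristT(s)@c["T_tool_cam"];T[:3,3]+=np.array([.4105,.2291,.1538])-s["tcp_pos"]
p=ray(c["camera_matrix"],T,282,163,.106);print(p,go(s,[*p[:2],.088],[180,0,-7.1]),s["tcp_pos"])
E
python3 -m creep '[[0,0,0.02,0,0,0,1],[0,0,0.04,0,0,0,1],[0,0,0.06,0,0,0,1],[0,0,0.066,0,0,0,1],[0,0,0.066,0,0,0,1],[0,0,0.066,0,0,0,1],[0,0,0.066,0,0,0,1]]'
```

```text
[0.45041473 0.22309414 0.106     ] (array([0.0393, 0.0006, 0.0662]), array([ 0.03, -0.04, -0.13])) [0.41146503 0.2286878  0.15415023]
time: 16.7
tcp_pos: [0.4126, 0.2288, 0.0896]
tcp_rot: [-180.0, -0.1, -7.3]
wrist_force: [0.1, -0.4, -0.2]
opening: -0.0001
```

```bash
python3 -m creep '[[0.006,0,0,0,0,0,1],[0.012,0,0,0,0,0,1],[0.018,0,0,0,0,0,1],[0.02,0,0,0,0,0,1],[0.022,0,0,0,0,0,1],[0.024,0,0,0,0,0,1],[0.026,0,0,0,0,0,1],[0.028,0,0,0,0,0,1]]'
```

```text
time: 17.37
tcp_pos: [0.4378, 0.2255, 0.0881]
tcp_rot: [180.0, 0.2, -7.3]
wrist_force: [-4.4, 0.0, 3.3]
opening: -0.0
```

```bash
python3 -m creep '[[0.002,0,0,0,0,0,1],[0.004,0,0,0,0,0,1],[0.006,0,0,0,0,0,1],[0.008,0,0,0,0,0,1],[0.01,0,0,0,0,0,1],[0.012,0,0,0,0,0,1],[0.014,0,0,0,0,0,1],[0.016,0,0,0,0,0,1]]'
```

```text
time: 18.03
tcp_pos: [0.4547, 0.2233, 0.0881]
tcp_rot: [-180.0, 0.0, -7.3]
wrist_force: [-5.4, 1.6, 0.6]
opening: -0.0002
```

```bash
python3 -m creep '[[0.002,0,0,0,0,0,1],[0.004,0,0,0,0,0,1],[0.006,0,0,0,0,0,1],[0.008,0,0,0,0,0,1],[0.01,0,0,0,0,0,1],[0.012,0,0,0,0,0,1],[0.0135,0,0,0,0,0,1],[0.0135,0,0,0,0,0,1]]'
```

```text
time: 18.7
tcp_pos: [0.4684, 0.2216, 0.0881]
tcp_rot: [-180.0, -0.0, -7.3]
wrist_force: [-3.2, 1.5, -1.8]
opening: 0.0001
```

```bash
python3 -m creep '[[0.0007,0,0,0,0,0,1],[0.0014,0,0,0,0,0,1],[0.002,0,0,0,0,0,1],[0.002,0,0,0,0,0,1]]'
```

```text
time: 19.03
tcp_pos: [0.47, 0.2214, 0.0882]
tcp_rot: [180.0, 0.0, -7.3]
wrist_force: [-3.1, 2.2, -2.2]
opening: 0.0001
```

```bash
python3 -m creep '[[0.0007,0,0,0,0,0,1],[0.0014,0,0,0,0,0,1],[0.002,0,0,0,0,0,1],[0.002,0,0,0,0,0,1]]'
```

```text
time: 19.37
tcp_pos: [0.4721, 0.2211, 0.0882]
tcp_rot: [180.0, 0.0, -7.3]
wrist_force: [-4.0, 2.2, -3.4]
opening: -0.0001
```

```bash
python3 -m creep '[[0.0007,0,0,0,0,0,1],[0.0014,0,0,0,0,0,1],[0.002,0,0,0,0,0,1],[0.002,0,0,0,0,0,1]]'
```

```text
time: 19.7
tcp_pos: [0.4742, 0.2208, 0.0882]
tcp_rot: [180.0, 0.0, -7.3]
wrist_force: [-3.1, 1.1, -2.1]
opening: 0.0001
```

```bash
python3 -m creep '[[0.0007,0,0,0,0,0,1],[0.0014,0,0,0,0,0,1],[0.0014,0,0,0,0,0,1],[0.0014,0,0,0,0,0,1]]'
```

```text
time: 20.03
tcp_pos: [0.4749, 0.2207, 0.0882]
tcp_rot: [180.0, 0.1, -7.3]
wrist_force: [-6.0, 1.5, -0.7]
opening: 0.0001
```

```bash
python3 -m creep '[[0.0007,0,0,0,0,0,1],[0.0014,0,0,0,0,0,1],[0.0014,0,0,0,0,0,1],[0.0014,0,0,0,0,0,1]]'
```

```text
time: 20.37
tcp_pos: [0.4749, 0.2207, 0.0883]
tcp_rot: [179.9, 0.3, -7.3]
wrist_force: [-10.3, 2.6, 2.2]
opening: 0.0002
```

The chock stopped at TCP x = 0.475 and the force rose to 10 N, so it is on its stop. Backing off to check.

```bash
python3 -m creep '[[-0.02,0,0,0,0,0,1],[-0.05,0,0,0,0,0,1],[-0.06,0,-0.03,0,0,0,1],[-0.06,0,-0.07,0,0,0,1],[-0.06,0,-0.11,0,0,0,1],[-0.06,0,-0.11,0,0,0,1],[-0.06,0,-0.11,0,0,0,1],[-0.06,0,-0.11,0,0,0,1]]'
python3 - <<'E'
from h import *
a=imaging.grab_frame("wrist");a=imaging.grab_frame("wrist")
b=imaging.grab_frame("scene")[170:340,130:420]
b=cv2.resize(b,(560,328));cv2.imwrite("pics/end.png",cv2.resize(np.vstack([a,b]),None,fx=.8,fy=.8))
s=manip.sense();print(s["time"],s["tcp_pos"],s["wrist_force"])
E
```

```text
time: 21.03
tcp_pos: [0.4189, 0.2279, 0.1997]
tcp_rot: [-180.0, -0.3, -7.3]
wrist_force: [-0.2, -0.1, 0.3]
opening: -0.0001
21.1833 [0.41701491 0.22766295 0.19693302] [-0.48152442 -0.20311653 -0.44471002]
```

View pics/end.png

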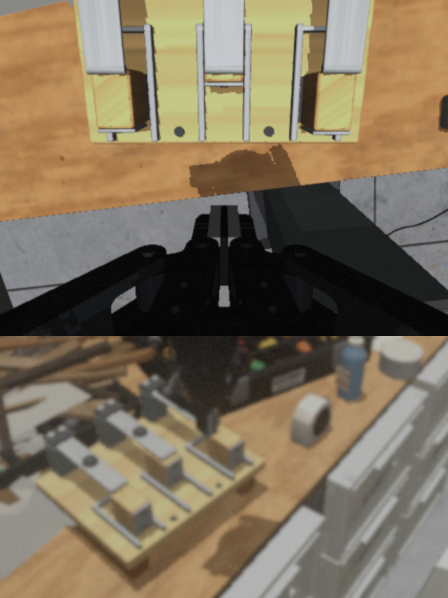

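The picture shows the middle chock under its leaf's tip (plate at (224,83)) and the outer two still out (plates near row 131). The tape, bottle and tin are in place and the robot is clear of everything.

```bash
python3 -c "
from bench import order;print(order.finish_job())"
```

```text
the job is handed in; nothing more can be done
None
```

The middle leaf is the weak one. Its chock is pushed home under the tip, and the job is handed in at about 21 s of the 64 s.

| Leaf | Press force at the end | How far it gave | Held near 10 N |
|---|---|---|---|
| Left | about 11 N | about 5.5 mm | about 1 s |
| Middle | about 11 N | about 11.5 mm | about 1 s |
| Right | about 10 N | about 5 mm | about 1 s |

- **Pressing:** no wrist-force reading during a press went above about 12 N, against the 18 N limit.
- **Chock:** I pushed the middle chock at 3 to 6 N until it stopped. The force then rose to about 10 N with no further travel, after about 37 mm of pushing.
- **Last picture:** the middle chock is under its leaf's tip and the outer two are still out. The tape, bottle and tin look undisturbed by eye. The robot is clear, with wrist force about zero.
- **Measurements that disagreed:** the first two wrist-camera fixes on the buttons were off, because the arm was still settling and the colour mask picked up background. A circle fit agreed with the other measurements to within a few millimetres, and I used that.
- **Sideways force:** the left press showed up to 4 N along the leaf from friction on the tilting button. I eased it by shifting the tool slightly.

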